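# Snap the cover of a battery pack shut

### The job

The cover of the battery pack is sprung up along all four sides: press it down with the fingertips, side after side, until every section has clicked shut and stays flush. Leave the pack lying flat where it is, do not lift it, press no harder than it takes (there are cells under the cover), and do not disturb the knife, tape, bottle and screwdriver.

Things in the scene. Friction and masses are not known exactly. Their poses are not given: they have to be found in the camera images.
- pack: Loose battery pack, 0.6 to 0.8 kg, flat on a felt mat (top z = 0.003): black tray 92 mm (x) x 164 mm (y), green cells, grey cover. Origin: centre of its underside; z up. Closed cover's top is 23 mm over the origin. A fixed middle panel 30 x 102 mm with a white label carries four 3 mm thick spring sections, one per side, hinged on their inner edges; their outer edges lie over the pack's edge.
- far_spot (a point): White 10 mm dot on the upper face of the cover section along the +x long side of the pack (101 mm long x 30 mm deep): the place to press. It is midway along the section, 22 mm out from the section's hinge line and 8 mm in from the pack's outer edge (on the pack: 46 - 8 = 38 mm from its centre). Its height over the pack's origin is 23 mm when shut, about 28 mm when sprung up.
- sec_far (a joint): Angle (rad) that the far section has been pressed down: 0 = sprung up, outer edge 6 to 7 mm high, green cells showing beneath; 0.22 = shut, flush. Pushed at the dot it resists with up to about 10 N, tips over at about 0.11 (dot 2.5 mm above its shut height) and snaps shut by itself; let go earlier it springs up. Once shut it stays shut, on a hard stop.
- near_spot (a point): White 10 mm dot on the upper face of the cover section along the -x long side (the side with the brass contacts) (101 mm long x 30 mm deep): the place to press. It is midway along the section, 22 mm out from the section's hinge line and 8 mm in from the pack's outer edge (on the pack: 46 - 8 = 38 mm from its centre). Its height over the pack's origin is 23 mm when shut, about 28 mm when sprung up.
- sec_near (a joint): Angle (rad) that the near section has been pressed down: 0 = sprung up, outer edge 6 to 7 mm high, green cells showing beneath; 0.22 = shut, flush. Pushed at the dot it resists with up to about 10 N, tips over at about 0.11 (dot 2.5 mm above its shut height) and snaps shut by itself; let go earlier it springs up. Once shut it stays shut, on a hard stop.
- left_spot (a point): White 10 mm dot on the upper face of the cover section along the +y short end (92 mm long x 30 mm deep): the place to press. It is midway along the section, 22 mm out from the section's hinge line and 8 mm in from the pack's outer edge (on the pack: 82 - 8 = 74 mm from its centre). Its height over the pack's origin is 23 mm when shut, about 28 mm when sprung up.
- sec_left (a joint): Angle (rad) that the left section has been pressed down: 0 = sprung up, outer edge 6 to 7 mm high, green cells showing beneath; 0.22 = shut, flush. Pushed at the dot it resists with up to about 10 N, tips over at about 0.11 (dot 2.5 mm above its shut height) and snaps shut by itself; let go earlier it springs up. Once shut it stays shut, on a hard stop.
- right_spot (a point): White 10 mm dot on the upper face of the cover section along the -y short end (92 mm long x 30 mm deep): the place to press. It is midway along the section, 22 mm out from the section's hinge line and 8 mm in from the pack's outer edge (on the pack: 82 - 8 = 74 mm from its centre). Its height over the pack's origin is 23 mm when shut, about 28 mm when sprung up.
- sec_right (a joint): Angle (rad) that the right section has been pressed down: 0 = sprung up, outer edge 6 to 7 mm high, green cells showing beneath; 0.22 = shut, flush. Pushed at the dot it resists with up to about 10 N, tips over at about 0.11 (dot 2.5 mm above its shut height) and snaps shut by itself; let go earlier it springs up. Once shut it stays shut, on a hard stop.
- cutter: Orange utility knife, loose, lying flat: 22 x 150 x 14 mm, long along its y, origin under its handle's middle. Leave alone.
- tape: Yellow roll of tape lying flat, loose: 68 mm across, 19 mm high, origin at the centre of its underside. Leave alone.
- bottle: Small white bottle with a blue cap, loose, standing: 44 mm across, 85 mm high, origin at the centre of its underside. Leave alone.
- driver: Small blue-handled screwdriver, loose, lying flat along its y: 16 x 135 x 12 mm, origin near its middle. Leave alone.

How it is judged:
At the end, for the whole second after the job is handed in: All four cover sections shut (each angle over 0.19 rad), the pack flat on the mat (tilt under 0.04 rad), at rest, and within 30 mm of where it was (value of joint each of sec_far, sec_near, sec_left, sec_right above 0.19 rad and height (world z) of pack below 0.006 m and angle between pack's own z axis and vertical below 0.04 rad and linear speed of pack below 0.01 m/s and distance of pack from where it was at the start of the episode below 0.03 m); the robot touches nothing.
It fails at once if the battery pack is lifted or tipped (over 5 mm up, or over 0.1 rad) (height (world z) of pack above 0.008 m or angle between pack's own z axis and vertical above 0.1 rad).
It fails at once if the battery pack is shoved more than 30 mm from its place (distance of pack from where it was at the start of the episode above 0.03 m).
It fails at once if the pack is pressed with more than 60 N (contact force between the fingers and pack above 60 N).
It fails at once if the pack is pressed with another part of the robot than its fingers (over 5 N) (contact force between the arm and pack above 5 N).
It fails at once if the knife, tape, bottle or screwdriver is moved more than 15 mm (distance of any of cutter, tape, bottle, driver from where it was at the start of the episode above 0.015 m).
It also fails if it takes over 42 s, if anything falls off the work surface, if the arm or the gripper's body presses on something with over 40 N, if the wrist force passes 120 N, or if a joint passes its speed limit or range.

### The arm

A 6-joint arm with a two-finger parallel gripper is mounted at the origin on the work surface. World frame = base frame: x ahead of the robot, y to its left, z up, the work surface at z = 0. Lengths are in m, angles in rad, forces in N, time in s.
With the tool pointing down it reaches from about 0.35 to 0.975 m from the base axis. Payload 4.9 kg.
Tool frame: the origin (TCP) lies at the very end of the fingers, on their centre line; the grasp point (between the pads) lies 19 mm behind it (manip.grip_depth is the distance from the TCP to the grasp point, in m); z points along the fingers, x is the direction in which the jaws open and shut, and the axes are right-handed (so a half turn about z gives the same grasp; the last joint's range is limited). The gripper opens to 85 mm and grips with 20 to 120 N. Pads are 22 mm wide; open, the fingers measure 114 mm over their backs; the gripper's body (76 mm by 85 mm) begins 54 mm behind the grasp point. The pads swing forward as they close: fully open they stand 13 mm farther back than shut.
Start: joints at [-1.37, 0.053, 1.613, -0, 1.476, -0.119], TCP at [0.196, -0.593, 0.231] pointing down, gripper open.
Joint ranges: [-3.01, 3.01], [-1.01, 2.22], [0.06, 2.58], [-1.02, 4.17], [0.09, 2.62], [-3.14, 3.14]. Speed limits (rad/s): [2.57, 2.57, 3.14, 3.14, 3.14, 3.14].

### API

Orientations are given as a unit quaternion [w, x, y, z].
In Python, from plant import manip gives the robot as it stands. The module is installed in compiled form; this text tells all that it offers.
- The arm moves only by the shell command python3 -m crank 'ROWS' [OPENING]. ROWS is JSON, a list of rows, each a list of 4 numbers: the shift along the tool's x, y, z in cm, then the turn about the tool's z in units of 6 degrees (1.0 is 6 degrees). A call has 1 to 10 rows; each row shifts and turns the commanded pose from where the row before left it, along the tool's axes as they then stand; what a row does not reach is not made up. A row lasts 1/12 s, in which the tool goes at most 41.7 mm and 7.16 degrees, less where a joint would pass 70% of its speed; a pose out of reach is approached as far as the arm can. A call with a gripper value outside its range is refused whole. OPENING is the opening, from 0 (shut) to 1 (fully open), set as the call begins (- or left out, the last holds). The fingers move at their own pace and stop on an object; the grip force is fixed at half the most. Time passes only in rows, so rows that do not move let the fingers close. It gives the time, the measured TCP pose, the force and the opening at its end, in the units of the state.
- manip.state(): the state, without advancing time (a new reading comes with each control period).
- manip.grab_frame(name): name is "side" or "top" or "wrist"; returns a dict with "img" (400x640x3 uint8, red, green, blue), "intrinsics" (3x3 intrinsics, pixels), "position" and "orientation" of the camera in the world. Camera axes: x right, y up, looking along -z (the intrinsics and any distortion apply to the point x, -y, -z); pixel columns grow to the right and rows downward; lengths in m; the calibration is good to about 2 mm. A picture is of the moment at which its call begins. There is no depth.
- manip.job_done(): hands the job in, once; it reports no verdict.
The state is a dict: "time": time; "joint_pos": joint angles; "joint_vel": joint speeds; "joint_efforts": joint torques, N m; "tool_pos": TCP position; "tool_rot": TCP orientation; "contact_force": force on the tool from outside, world axes, zero at the start; "ft_torque": the same for the moment, N m; "gripper_width": opening from 0.0 (shut) to 1.0 (fully open).
Only numpy, scipy, OpenCV 4.12 (cv2) and the standard library are available. Lean on these libraries where they do the work, as an engineer would, in place of code of your own. Each camera call takes 0.05 s, during which the arm holds its last target.

## Working session

There is one attempt and no reset: what is moved stays moved. The work goes in short steps, Python scripts to look and compute and a shell command to move; the robot and the scene stay as the last step left them, time stands still between calls to the robot, and variables do not carry over. Pictures are saved under pics/ and viewed, and the job is handed in when it is done.

```bash
mkdir -p pics; cat > h.py <<'E'
import numpy as np, cv2
from plant import manip
from scipy.spatial.transform import Rotation as R
def rot(q): return R.from_quat([q[1],q[2],q[3],q[0]]).as_matrix()
def grab(n,f):
    d=manip.grab_frame(n); cv2.imwrite('pics/'+f+'.png',d['img'][:,:,::-1]); 
    np.savez('pics/'+f+'.npz',**{k:np.array(v) for k,v in d.items()}); return d
def ray(d,uv):
    K=np.array(d['intrinsics']); p=np.linalg.inv(K)@[uv[0],uv[1],1]; v=rot(d['orientation'])@[p[0],-p[1],-p[2]]
    return np.array(d['position']),v/np.linalg.norm(v)
def onz(d,uv,z):
    o,v=ray(d,uv); return o+v*(z-o[2])/v[2]
def tri(l):
    A=0;b=0
    for d,uv in l:
        o,v=ray(d,uv);P=np.eye(3)-np.outer(v,v);A=A+P;b=b+P@o
    x=np.linalg.solve(A,b); return x,[np.linalg.norm((np.eye(3)-np.outer(ray(d,u)[1],ray(d,u)[1]))@(x-ray(d,u)[0])) for d,u in l]
E
python3 - <<'E'
from h import *
for n in ('top','side','wrist'):
    d=grab(n,n+'0'); print(n,d.keys(),d['position'],d['orientation'],np.array(d['intrinsics']).tolist())
print(manip.state())
E
```

```text
top dict_keys(['img', 'intrinsics', 'position', 'orientation']) [0.53291166 0.05062892 0.94271521] [ 0.70957577  0.0210445  -0.02280441 -0.70394554] [[407.1838975533832, 0.0, 313.25468194337145], [0.0, 407.1838975533832, 199.62333427226739], [0.0, 0.0, 1.0]]
side dict_keys(['img', 'intrinsics', 'position', 'orientation']) [ 0.26250248 -0.5694013   0.4882147 ] [ 0.85069441  0.46218019 -0.11946979 -0.22008059] [[440.9123075403797, 0.0, 313.16321858500174], [0.0, 440.9123075403797, 199.12250425515583], [0.0, 0.0, 1.0]]
wrist dict_keys(['img', 'intrinsics', 'position', 'orientation']) [ 0.27260931 -0.56771778  0.37157483] [ 0.80068259 -0.12641393  0.09269211 -0.57821715] [[293.26361968699894, 0.0, 321.79085915728695], [0.0, 293.26361968699894, 198.0730164831444], [0.0, 0.0, 1.0]]
{'time': 0.15, 'joint_pos': array([-1.36997360e+00,  5.32101007e-02,  1.61397245e+00, -2.74714038e-05,
        1.47599340e+00, -1.18999786e-01]), 'joint_vel': array([-0.00131371, -0.0017279 , -0.0030859 ,  0.00098486, -0.00143899,
        0.00168644]), 'joint_efforts': array([ 4.57158849e-04, -3.94237876e+01, -3.70722127e+01, -5.65944629e-05,
        4.64262528e-03, -1.42540912e-06]), 'tool_pos': array([ 0.19639507, -0.59283304,  0.23034608]), 'tool_rot': array([-5.26359866e-04,  8.10678649e-01, -5.85490821e-01, -5.91470189e-04]), 'contact_force': array([-0.11372012, -0.11663487, -0.71000543]), 'ft_torque': array([ 0.01068692,  0.02042209, -0.06375321]), 'gripper_width': 0.9998161382458769}
```

View pics/top0.png

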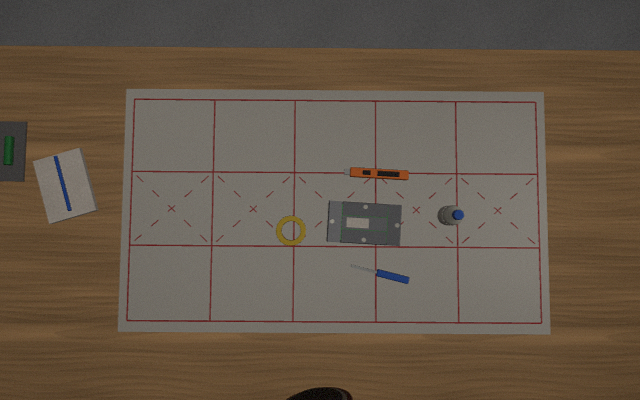

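View pics/side0.png

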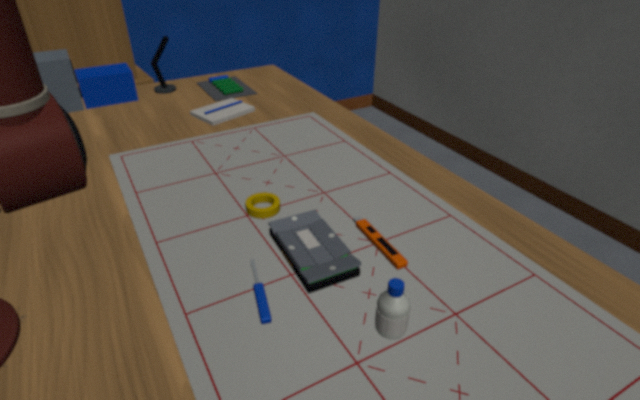

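View pics/wrist0.png

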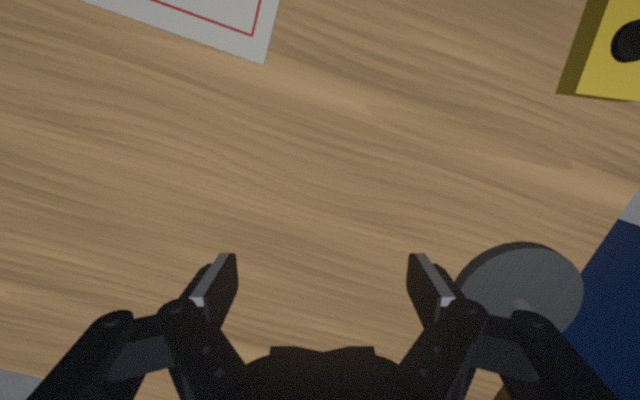

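The top picture shows the pack around (365,223), with its dots near (366,207), (363,240), (332,221) and (397,225). The knife is at (377,173), the tape at (291,230), the bottle at (452,215) and the screwdriver at (385,273). I'll refine the dot positions and triangulate.

```bash
python3 - <<'E'
import cv2
a=cv2.imread('pics/top0.png')[190:258,318:412]; b=cv2.imread('pics/side0.png')[200:300,255:375]
cv2.imwrite('pics/z1.png',cv2.resize(a,None,fx=8,fy=8,interpolation=cv2.INTER_CUBIC))
cv2.imwrite('pics/z2.png',cv2.resize(b,None,fx=6,fy=6,interpolation=cv2.INTER_CUBIC))
E
```

```text
(no output)
```

View pics/z1.png

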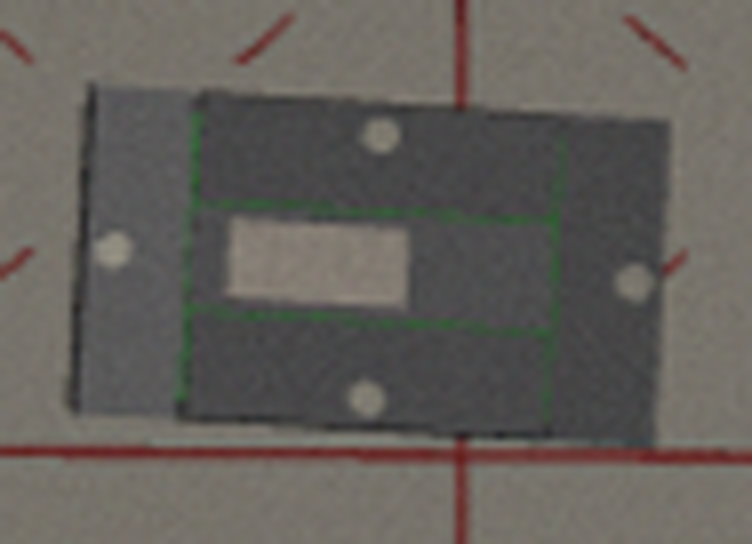

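View pics/z2.png

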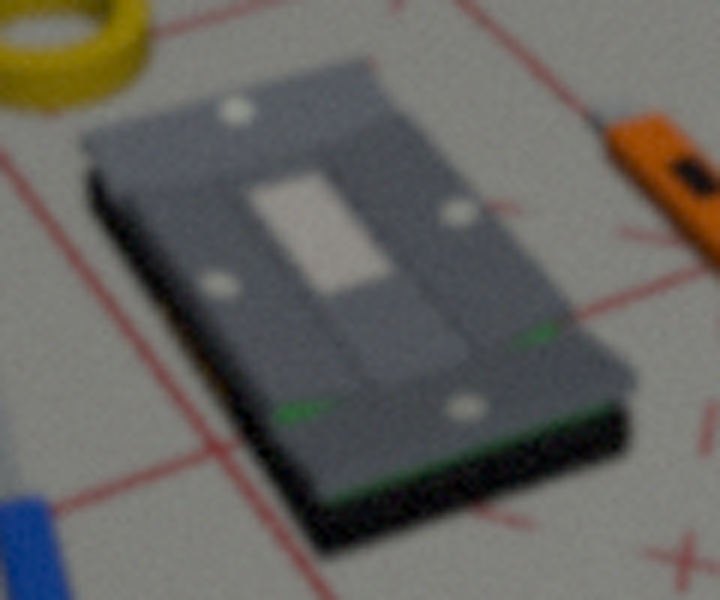

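The zooms show all four dots and the green gaps clearly: top zoom far (381,135), near (366,400), left (112,249), right (634,283); side zoom far (460,213), near (220,285), left (236,111), right (466,408).

```bash
cat >> h.py <<'E'
def cent(gray,u,v,r=5):
    u0,v0=int(round(u)),int(round(v)); p=gray[v0-r:v0+r+1,u0-r:u0+r+1].astype(float)
    w=np.clip(p-(np.median(p)+0.45*(p.max()-np.median(p))),0,None); y,x=np.mgrid[-r:r+1,-r:r+1]
    return u0+(w*x).sum()/w.sum(), v0+(w*y).sum()/w.sum()
def load(f): return dict(np.load('pics/'+f+'.npz'))
E
python3 - <<'E'
from h import *
t,s=load('top0'),load('side0')
zt=dict(far=(381,135),near=(366,400),left=(112,249),right=(634,283)); zs=dict(far=(460,213),near=(220,285),left=(236,111),right=(466,408))
gt,gs=[cv2.cvtColor(d['img'],cv2.COLOR_RGB2GRAY) for d in(t,s)]
P={}
for k in zt:
    a=((zt[k][0]+.5)/8-.5+318,(zt[k][1]+.5)/8-.5+190); b=((zs[k][0]+.5)/6-.5+255,(zs[k][1]+.5)/6-.5+200)
    ca,cb=cent(gt,*a,4),cent(gs,*b,4)
    x,e=tri([(t,ca),(s,cb)]); P[k]=onz(t,ca,.031)
    print(k,np.round(a,1),np.round(ca,1),np.round(b,1),np.round(cb,1),x.round(4),np.round(e,4),P[k].round(4),onz(s,cb,.031).round(4))
print('fn',np.linalg.norm(P['far']-P['near']),'lr',np.linalg.norm(P['left']-P['right']))
d=P['far']-P['near'];e=P['left']-P['right'];print('yaw',np.arctan2(d[1],d[0]),np.arctan2(-e[0],e[1]),(P['far']+P['near'])/2,(P['left']+P['right'])/2)
for n,p,z in(('bottle',(452,215),.05),('bottlecap',(458,215),.085),('tapeR',(306,230),.019),('cut1',(345,172),.01),('cut2',(409,175),.01),('drv',(377,273),.01)): print(n,onz(t,p,z).round(3))
st=manip.state(); M=rot(st['tool_rot']); print(M.round(4)); print(R.from_matrix(M).as_euler('zyx'))
E
```

```text
far [365.2 206.4] [365.7 205.5] [331.2 235.1] [331.6 234.5] [ 0.5765 -0.0684  0.0344] [0.0008 0.0008] [ 0.5774 -0.0692  0.031 ] [ 0.5781 -0.0644  0.031 ]
near [363.3 239.6] [363.1 241. ] [291.2 247.1] [291.2 246.9] [ 0.4999 -0.0637  0.0341] [0.0019 0.0019] [ 0.498  -0.0633  0.031 ] [ 0.5033 -0.061   0.031 ]
left [331.6 220.7] [331.6 220.8] [293.9 218.1] [294.  217.9] [0.5426 0.0071 0.0333] [0.0003 0.0003] [0.5424 0.0071 0.031 ] [0.5443 0.0098 0.031 ]
right [396.8 224.9] [398.2 225.3] [332.2 267.6] [332.3 267.5] [ 0.5334 -0.1408  0.0359] [0.0001 0.0001] [ 0.5335 -0.1419  0.031 ] [ 0.5362 -0.1361  0.031 ]
fn 0.07956114528446576 lr 0.1492180784392692
yaw -0.0737612706563175 -0.05985263158674944 [ 0.5376859  -0.06624775  0.031     ] [ 0.53794143 -0.06738921  0.031     ]
bottle [ 0.557 -0.256  0.05 ]
bottlecap [ 0.556 -0.257  0.085]
tapeR [0.521 0.064 0.019]
cut1 [ 0.655 -0.024  0.01 ]
cut2 [ 0.649 -0.172  0.01 ]
drv [ 0.425 -0.098  0.01 ]
[[ 3.144e-01 -9.493e-01 -3.000e-04]
 [-9.493e-01 -3.144e-01  1.500e-03]
 [-1.600e-03 -2.000e-04 -1.000e+00]]
[ 1.25097146e+00 -3.42626775e-04 -3.14004663e+00]
```

```bash
python3 -m crank '[[0,0,0,0.95],[0,0,0,0.95],[0,0,0,0.9],[0,0,0,0.9],[-2.4,-1.5,0,0],[-2.4,-1.5,0,0],[-2.4,-1.5,0,0],[-2.4,-1.5,0,0],[-2.4,-1.5,0,0],[-2.4,-1.5,0,0]]' 0; python3 -m crank '[[-2.4,-1.5,0,0],[-2.4,-1.5,0,0],[-2.4,-1.5,0,0],[-2.4,-1.5,0,0],[-2.4,-1.5,0,0],[-2.4,-1.5,1,0],[-2.4,-1.5,1,0],[-2.4,-1.5,1,0],[-2,-1.5,1,0],[0,0,0,0]]'
cat > rel.py <<'E'
from h import *
import sys
c=np.array([.5375,-.0665]); yaw=-.065
if len(sys.argv)>1: c=np.array([float(sys.argv[1]),float(sys.argv[2])]); yaw=float(sys.argv[3])
s=manip.state(); M=rot(s['tool_rot']); p=np.array(s['tool_pos']); print('t',round(s['time'],2),p.round(4),'F',np.array(s['contact_force']).round(1),'g',round(s['gripper_width'],2),'yawerr deg',np.degrees(np.arctan2(M[1,0],M[0,0])-(yaw-np.pi/2)).round(2),'tilt',M[2].round(4))
for k,o in dict(far=(.038,0),near=(-.038,0),left=(0,.074),right=(0,-.074)).items():
    q=c+np.array([[np.cos(yaw),-np.sin(yaw)],[np.sin(yaw),np.cos(yaw)]])@o
    print(k,q.round(4),'tool cm',(M.T@(np.r_[q,.031]-p)*100).round(2))
E
python3 rel.py
```

```text
time: 0.98
tool_pos: [0.2965, -0.4544, 0.2309]
tool_rot: [0.0, -0.683, 0.731, 0.0]
contact_force: [0.6, -1.0, -0.0]
gripper_width: -0.001
time: 1.82
tool_pos: [0.4457, -0.2495, 0.1885]
tool_rot: [0.0, -0.684, 0.729, 0.002]
contact_force: [-0.5, 0.1, 0.2]
gripper_width: 0.002
t 1.82 [ 0.4457 -0.2495  0.1885] F [-0.5  0.1  0.2] g 0.0 yawerr deg 0.09 tilt [-0.0039  0.0028 -1.    ]
far [ 0.5754 -0.069 ] tool cm [-18.77 -11.85  15.79]
near [ 0.4996 -0.064 ] tool cm [-18.79  -4.25  15.81]
left [0.5423 0.0073] tool cm [-26.18  -8.06  15.83]
right [ 0.5327 -0.1403] tool cm [-11.38  -8.04  15.77]
```

```bash
python3 -m crank '[[-2.3,-1.6,1,0],[-2.3,-1.6,1,0],[-2.3,-1.6,1,0],[-2.3,-1.6,1,0],[-2.2,-1.6,1.5,0],[0,0,1.5,0],[0,0,0,0],[0,0,0,0]]'; python3 rel.py; python3 - <<'E'
from h import *
grab('wrist','w1'); grab('side','s1');grab('top','t1')
E
```

```text
time: 2.48
tool_pos: [0.5316, -0.145, 0.1203]
tool_rot: [-0.001, -0.683, 0.731, 0.001]
contact_force: [0.8, -0.5, 0.2]
gripper_width: -0.001
t 2.48 [ 0.5316 -0.145   0.1203] F [ 0.8 -0.5  0.2] g -0.0 yawerr deg -0.14 tilt [-5.0e-04  2.7e-03 -1.0e+00]
far [ 0.5754 -0.069 ] tool cm [-7.88 -3.88  8.93]
near [ 0.4996 -0.064 ] tool cm [-7.86  3.72  8.95]
left [0.5423 0.0073] tool cm [-15.27  -0.06   8.94]
right [ 0.5327 -0.1403] tool cm [-0.47 -0.1   8.93]
```

View pics/w1.png

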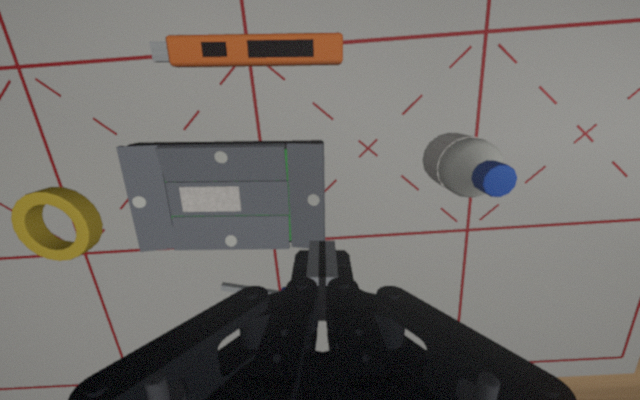

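View pics/s1.png

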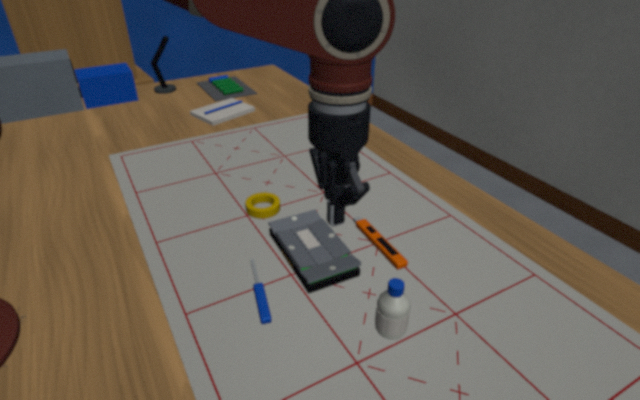

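The wrist view shows the four dots at about right (313,200), far (221,157), near (231,241) and left (139,202), with the shut fingertips at about (322,250).

```bash
python3 - <<'E'
from h import *
from scipy.optimize import least_squares
w,t,s=load('w1'),load('top0'),load('side0')
g=cv2.cvtColor(w['img'],cv2.COLOR_RGB2GRAY)
W={k:cent(g,*v,7) for k,v in dict(far=(221,157),near=(231,241),left=(139,202),right=(313,200)).items()}
T=dict(far=(365.2,206.4),near=(363.3,239.6),left=(331.6,220.7),right=(396.8,224.9))
S=dict(far=(331.4,234.9),near=(291.2,247),left=(294,218),right=(332.2,267.5))
O=dict(far=(.038,0),near=(-.038,0),left=(0,.074),right=(0,-.074))
for k in W: print(k,np.round(W[k],1),'all',tri([(w,W[k]),(t,T[k]),(s,S[k])])[0].round(4),'w+t',tri([(w,W[k]),(t,T[k])])[0].round(4),'w z.031',onz(w,W[k],.031).round(4))
def proj(d,p):
    c=rot(d['orientation']).T@(p-d['position']); K=d['intrinsics']; return np.array([K[0,0]*c[0]/-c[2]+K[0,2],K[1,1]*-c[1]/-c[2]+K[1,2]])
for nm,vs in(('all',[(w,W),(t,T),(s,S)]),('w+t',[(w,W),(t,T)]),('w',[(w,W)]),('t',[(t,T)]),('s',[(s,S)])):
    def f(x):
        c,sn=np.cos(x[3]),np.sin(x[3]);r=[]
        for d,U in vs:
            for k in O: r+=list(proj(d,np.array([x[0]+c*O[k][0]-sn*O[k][1],x[1]+sn*O[k][0]+c*O[k][1],x[2]]))-U[k])
        return r
    q=least_squares(f,[.5375,-.0665,.031,-.065]); print(nm,q.x.round(4),'rms px',np.sqrt(np.mean(q.fun**2)).round(2))
print('tcp in wrist',proj(w,manip.state()['tool_pos']), 'side',proj(load('s1'),manip.state()['tool_pos']))
E
```

```text
far [220.7 156.8] all [ 0.5758 -0.0678  0.0329] w+t [ 0.5757 -0.0677  0.0316] w z.031 [ 0.5761 -0.0673  0.031 ]
near [230.6 240.4] all [ 0.5023 -0.0633  0.0321] w+t [ 0.5018 -0.0633  0.0298] w z.031 [ 0.5031 -0.0631  0.031 ]
left [138.8 201.7] all [0.5432 0.0072 0.0321] w+t [0.543  0.0073 0.0305] w z.031 [0.5435 0.0072 0.031 ]
right [313.1 199.6] all [ 0.5352 -0.1379  0.0325] w+t [ 0.5349 -0.1381  0.0307] w z.031 [ 0.5355 -0.1375  0.031 ]
all [ 0.5392 -0.0648  0.0304 -0.0554] rms px 0.86
w+t [ 0.5384 -0.0642  0.0274 -0.056 ] rms px 0.66
w [ 0.5377 -0.0631  0.0252 -0.0564] rms px 0.35
t [ 0.5384 -0.0676  0.0171 -0.0565] rms px 0.09
s [ 0.5453 -0.054   0.0226 -0.0543] rms px 0.09
tcp in wrist [324.50195869 257.80267253] side [335.41433136 223.20573426]
```

```bash
python3 - <<'E'
import cv2
a=cv2.imread('pics/w1.png')[120:300,110:350]
cv2.imwrite('pics/z3.png',cv2.resize(a,None,fx=3,fy=3,interpolation=cv2.INTER_CUBIC))
E
```

```text
(no output)
```

View pics/z3.png

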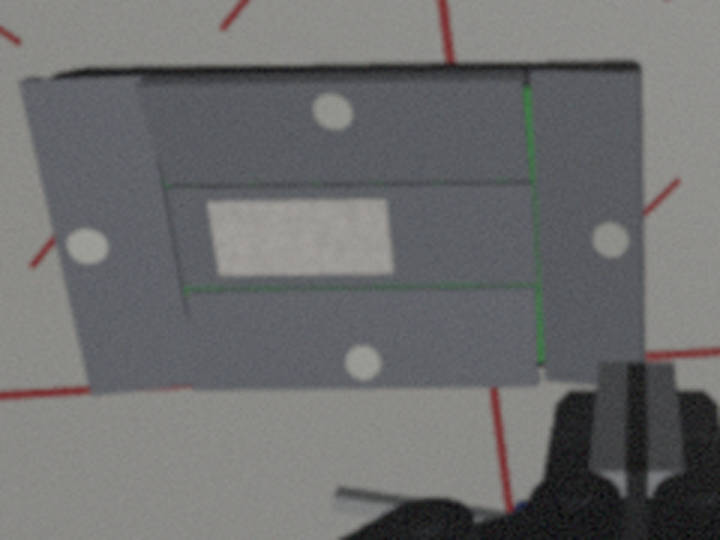

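```bash
sed -i 's/c=np.array(\[.5375,-.0665\]); yaw=-.065/c=np.array([.5388,-.0653]); yaw=-.056/' rel.py; python3 rel.py
```

```text
t 2.63 [ 0.5329 -0.1461  0.1226] F [-0.4  0.7  1. ] g 0.0 yawerr deg -0.74 tilt [ 8.0e-04 -1.8e-03 -1.0e+00]
far [ 0.5767 -0.0674] tool cm [-8.16 -3.82  9.17]
near [ 0.5009 -0.0632] tool cm [-8.06  3.78  9.15]
left [0.5429 0.0086] tool cm [-15.51   0.08   9.15]
right [ 0.5347 -0.1392] tool cm [-0.71 -0.11  9.16]
```

```bash
python3 -m crank '[[-0.3,-0.1,1.5,0],[-0.2,0,1.5,0],[0,0,1.5,0],[0,0,1.5,0],[0,0,1.5,0],[0,0,0.5,0],[0,0,0,0],[0,0,0,0]]'; python3 rel.py;  python3 -m crank '[[0,0,0.2,0],[0,0,0.2,0],[0,0,0.2,0],[0,0,0.1,0],[0,0,0,0]]'; python3 - <<'E'
from h import *
print(manip.state()['contact_force'])
grab('wrist','w2')
E
```

```text
time: 3.3
tool_pos: [0.5343, -0.1407, 0.0423]
tool_rot: [0.0, -0.683, 0.731, -0.001]
contact_force: [0.3, -0.4, 0.2]
gripper_width: -0.003
t 3.3 [ 0.5343 -0.1407  0.0423] F [ 0.3 -0.4  0.2] g -0.0 yawerr deg -0.71 tilt [ 4.0e-04 -1.2e-03 -1.0e+00]
far [ 0.5767 -0.0674] tool cm [-7.6  -3.73  1.13]
near [ 0.5009 -0.0632] tool cm [-7.51  3.87  1.12]
left [0.5429 0.0086] tool cm [-14.96   0.16   1.13]
right [ 0.5347 -0.1392] tool cm [-0.16 -0.02  1.13]
time: 3.72
tool_pos: [0.5338, -0.14, 0.0342]
tool_rot: [-0.0, -0.683, 0.731, 0.0]
contact_force: [-0.3, 0.4, 0.1]
gripper_width: 0.003
[-0.26792179  0.36377245  0.06374013]
```

View pics/w2.png

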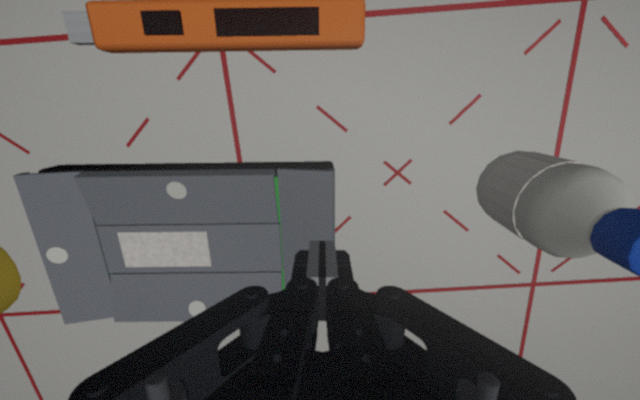

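The fingertip at (322,245) covers the right dot, inside the outer edge at about (335,...). Pressing gently.

```bash
python3 -m crank '[[0,0,0.1,0],[0,0,0.1,0],[0,0,0.1,0],[0,0,0,0]]'; python3 -m crank '[[0,0,0.1,0],[0,0,0.05,0],[0,0,0,0]]'
```

```text
time: 4.1
tool_pos: [0.5342, -0.1402, 0.0322]
tool_rot: [-0.0, -0.683, 0.731, -0.0]
contact_force: [-2.7, 0.9, 8.6]
gripper_width: -0.003
time: 4.35
tool_pos: [0.5341, -0.1405, 0.0308]
tool_rot: [-0.0, -0.683, 0.731, -0.0]
contact_force: [-2.2, -0.1, 6.1]
gripper_width: -0.003
```

```bash
python3 -m crank '[[0,0,0.1,0],[0,0,0,0]]'; python3 -m crank '[[0,0,0.1,0],[0,0,0,0]]'; python3 -m crank '[[0,0,0.1,0],[0,0,0,0]]'
```

```text
time: 4.52
tool_pos: [0.5342, -0.1405, 0.0294]
tool_rot: [-0.0, -0.683, 0.731, -0.001]
contact_force: [0.6, -1.3, 1.4]
gripper_width: -0.002
time: 4.68
tool_pos: [0.5338, -0.1399, 0.0275]
tool_rot: [0.0, -0.683, 0.731, 0.0]
contact_force: [0.9, 0.4, 0.1]
gripper_width: -0.004
time: 4.85
tool_pos: [0.5335, -0.1398, 0.0262]
tool_rot: [-0.0, -0.683, 0.731, 0.0]
contact_force: [0.9, -0.6, -0.4]
gripper_width: 0.001
```

```bash
python3 -m crank '[[0,0,-1,0],[0,0,-1,0],[-1.5,-0.7,0,0],[-2,-1,0,0],[-2,-1,0,0],[-1.9,-1,0,0],[0,0,0.5,0],[0,0,0.5,0],[0,0,0,0],[0,0,0,0]]'; python3 rel.py; python3 - <<'E'
from h import *
grab('wrist','w3'); grab('side','s3')
cv2.imwrite('pics/z4.png',cv2.resize(cv2.imread('pics/s3.png')[180:310,235:415],None,fx=4,fy=4,interpolation=cv2.INTER_CUBIC))
E
```

```text
time: 5.68
tool_pos: [0.5751, -0.0693, 0.0365]
tool_rot: [-0.0, -0.683, 0.731, 0.0]
contact_force: [0.1, 1.3, -0.0]
gripper_width: -0.001
t 5.68 [ 0.5751 -0.0693  0.0365] F [ 0.1  1.3 -0. ] g -0.0 yawerr deg -0.71 tilt [ 0.      0.0012 -1.    ]
far [ 0.5767 -0.0674] tool cm [-0.2  -0.16  0.55]
near [ 0.5009 -0.0632] tool cm [-0.1   7.44  0.55]
left [0.5429 0.0086] tool cm [-7.55  3.74  0.55]
right [ 0.5347 -0.1392] tool cm [7.25 3.55 0.55]
```

View pics/w3.png

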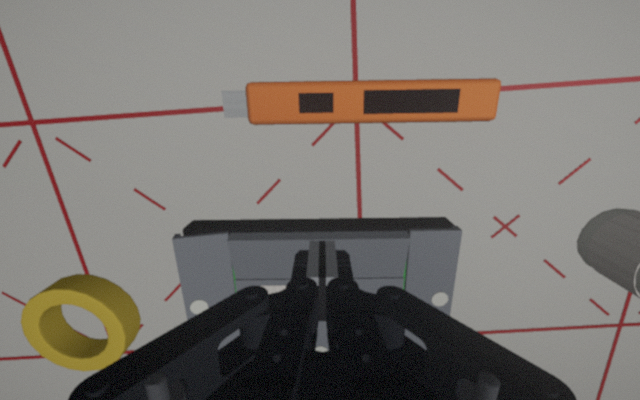

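View pics/z4.png

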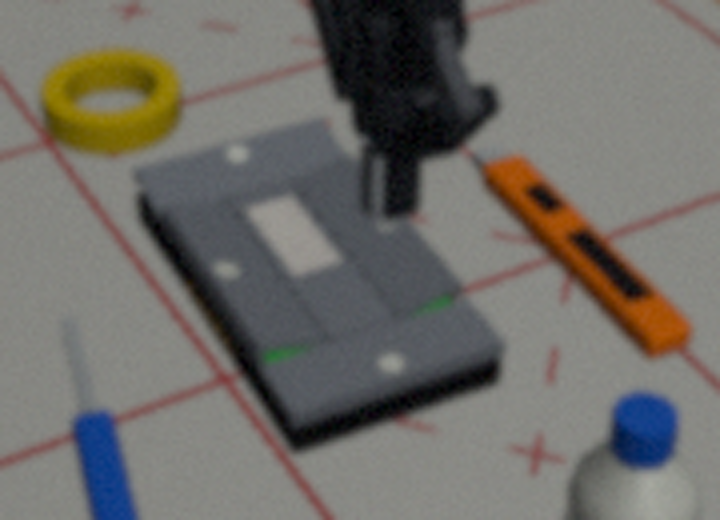

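The side view shows the right section flush, with its green line gone. The fingertip is over the far dot. Pressing.

```bash
python3 -m crank '[[-0.1,-0.1,0.2,0],[0,0,0.1,0],[0,0,0.1,0],[0,0,0.1,0],[0,0,0,0]]'; python3 -m crank '[[0,0,0.1,0],[0,0,0.1,0],[0,0,0,0]]';python3 -m crank '[[0,0,0.1,0],[0,0,0,0]]'; python3 -m crank '[[0,0,0.1,0],[0,0,0,0]]'; python3 -m crank '[[0,0,0.1,0],[0,0,0,0]]'
```

```text
time: 6.2
tool_pos: [0.577, -0.068, 0.0323]
tool_rot: [-0.0, -0.683, 0.731, -0.0]
contact_force: [-1.6, 0.0, 2.9]
gripper_width: 0.004
time: 6.45
tool_pos: [0.5774, -0.068, 0.0306]
tool_rot: [0.0, -0.683, 0.731, -0.001]
contact_force: [-1.3, -0.5, 4.4]
gripper_width: -0.001
time: 6.62
tool_pos: [0.5773, -0.0679, 0.029]
tool_rot: [0.0, -0.683, 0.731, -0.0]
contact_force: [1.1, 0.6, -0.3]
gripper_width: -0.005
time: 6.78
tool_pos: [0.5763, -0.0676, 0.027]
tool_rot: [-0.0, -0.683, 0.731, 0.001]
contact_force: [-0.1, -0.3, 0.5]
gripper_width: 0.001
time: 6.95
tool_pos: [0.5764, -0.0677, 0.0261]
tool_rot: [-0.0, -0.683, 0.731, 0.0]
contact_force: [0.1, 0.3, 0.3]
gripper_width: -0.001
```

```bash
python3 -m crank '[[0,0,-1,0],[0,0,-1,0],[-1.5,0.9,0,0],[-2,1,0,0],[-2,1,0,0],[-1.9,1,0,0],[0,0,0.5,0],[0,0,0.5,0],[0,0,0,0],[0,0,0,0]]'; python3 rel.py; python3 - <<'E'
from h import *
grab('wrist','w4'); grab('side','s4')
cv2.imwrite('pics/z5.png',cv2.resize(cv2.imread('pics/s4.png')[180:310,235:415],None,fx=4,fy=4,interpolation=cv2.INTER_CUBIC))
E
```

```text
time: 7.78
tool_pos: [0.5429, 0.0083, 0.0366]
tool_rot: [-0.0, -0.683, 0.731, 0.0]
contact_force: [0.1, 0.1, 0.3]
gripper_width: -0.001
t 7.78 [0.5429 0.0083 0.0366] F [0.1 0.1 0.3] g -0.0 yawerr deg -0.7 tilt [ 2.e-04  4.e-04 -1.e+00]
far [ 0.5767 -0.0674] tool cm [ 7.32 -3.89  0.56]
near [ 0.5009 -0.0632] tool cm [7.42 3.71 0.56]
left [0.5429 0.0086] tool cm [-0.03  0.    0.56]
right [ 0.5347 -0.1392] tool cm [14.77 -0.18  0.56]
```

View pics/w4.png

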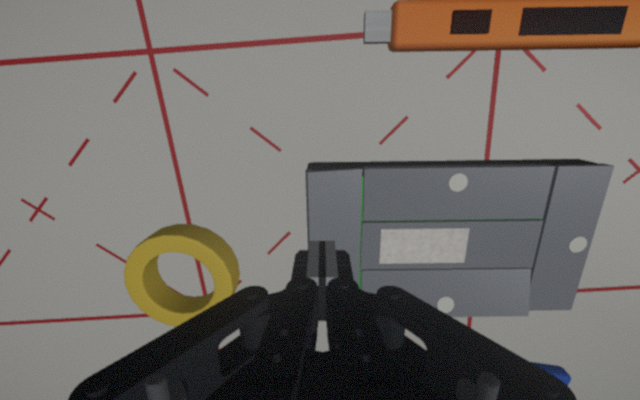

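View pics/z5.png

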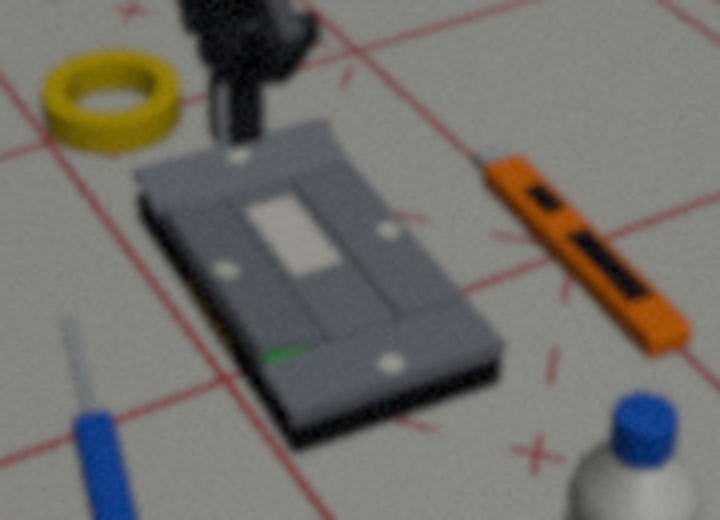

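Far is shut as well; its green sliver is gone. In the wrist view the tip (309–337, 245) is close to the left outer edge (~308), so I shift 1.5 mm inward and press.

```bash
python3 -m crank '[[0.15,0,0.2,0],[0,0,0.1,0],[0,0,0.1,0],[0,0,0.1,0],[0,0,0,0]]'; python3 -m crank '[[0,0,0.1,0],[0,0,0.1,0],[0,0,0,0]]';python3 -m crank '[[0,0,0.1,0],[0,0,0,0]]'; python3 -m crank '[[0,0,0.1,0],[0,0,0,0]]'; python3 -m crank '[[0,0,0.1,0],[0,0,0,0]]'
```

```text
time: 8.3
tool_pos: [0.543, 0.0069, 0.0321]
tool_rot: [-0.0, -0.683, 0.731, -0.0]
contact_force: [-0.0, -0.5, 1.1]
gripper_width: -0.001
time: 8.55
tool_pos: [0.5431, 0.0073, 0.0306]
tool_rot: [0.0, -0.683, 0.731, 0.0]
contact_force: [-1.8, 0.0, 6.6]
gripper_width: 0.002
time: 8.72
tool_pos: [0.5431, 0.0074, 0.0292]
tool_rot: [0.0, -0.683, 0.731, 0.0]
contact_force: [-1.0, 1.2, 1.4]
gripper_width: -0.001
time: 8.88
tool_pos: [0.5427, 0.0072, 0.0274]
tool_rot: [-0.0, -0.683, 0.731, -0.0]
contact_force: [-0.4, -0.7, -1.1]
gripper_width: -0.0
time: 9.05
tool_pos: [0.5425, 0.0071, 0.0262]
tool_rot: [-0.0, -0.683, 0.731, 0.0]
contact_force: [-1.1, -0.2, 0.7]
gripper_width: 0.003
```

```bash
python3 -m crank '[[0,0,-1,0],[0,0,-1,0],[1.5,0.7,0,0],[2,1,0,0],[2,1,0,0],[1.8,0.9,0,0],[0,0,0.5,0],[0,0,0.5,0],[0,0,0,0],[0,0,0,0]]'; python3 rel.py; python3 - <<'E'
from h import *
grab('wrist','w5'); grab('side','s5')
cv2.imwrite('pics/z6.png',cv2.resize(cv2.imread('pics/s5.png')[180:310,235:415],None,fx=4,fy=4,interpolation=cv2.INTER_CUBIC))
E
```

```text
time: 9.88
tool_pos: [0.5022, -0.0626, 0.0367]
tool_rot: [-0.0, -0.683, 0.73, 0.0]
contact_force: [-0.2, 0.2, -0.0]
gripper_width: -0.0
t 9.88 [ 0.5022 -0.0626  0.0367] F [-0.2  0.2 -0. ] g -0.0 yawerr deg -0.63 tilt [-4.e-04  4.e-04 -1.e+00]
far [ 0.5767 -0.0674] tool cm [-0.02 -7.47  0.57]
near [ 0.5009 -0.0632] tool cm [0.07 0.13 0.57]
left [0.5429 0.0086] tool cm [-7.38 -3.59  0.57]
right [ 0.5347 -0.1392] tool cm [ 7.42 -3.75  0.57]
```

View pics/w5.png

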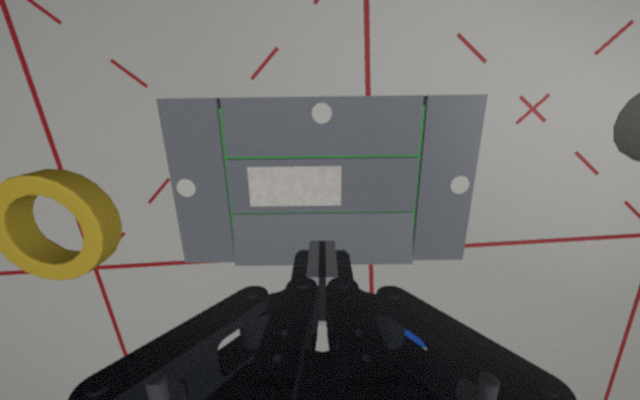

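View pics/z6.png

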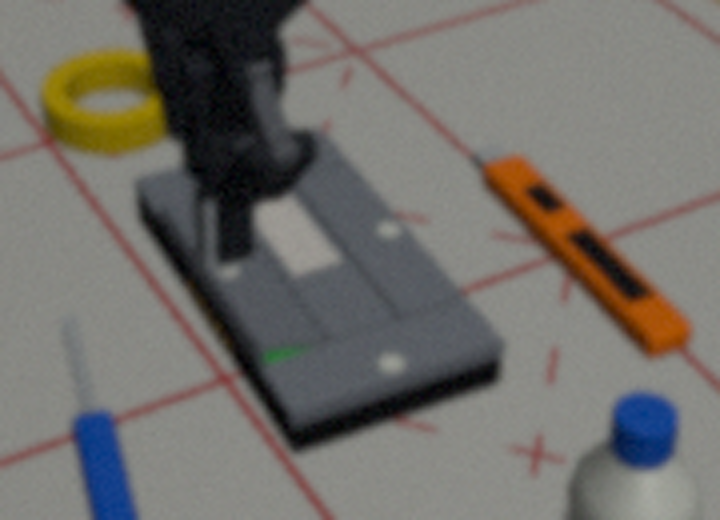

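Left looks shut, and the tip at (322,258) is over the near dot, across its edge at row ~265. Pressing the last section.

```bash
python3 -m crank '[[0,0,0.2,0],[0,0,0.1,0],[0,0,0.1,0],[0,0,0.1,0],[0,0,0,0]]'; python3 -m crank '[[0,0,0.1,0],[0,0,0.1,0],[0,0,0,0]]';python3 -m crank '[[0,0,0.1,0],[0,0,0,0]]'; python3 -m crank '[[0,0,0.1,0],[0,0,0,0]]'; python3 -m crank '[[0,0,0.1,0],[0,0,0,0]]'
```

```text
time: 10.4
tool_pos: [0.5022, -0.063, 0.0323]
tool_rot: [0.0, -0.683, 0.731, 0.0]
contact_force: [-1.5, 0.6, 4.3]
gripper_width: 0.002
time: 10.65
tool_pos: [0.5022, -0.0632, 0.0306]
tool_rot: [-0.0, -0.683, 0.731, 0.0]
contact_force: [-2.4, 1.1, 5.7]
gripper_width: 0.0
time: 10.82
tool_pos: [0.5022, -0.0632, 0.0291]
tool_rot: [0.0, -0.683, 0.731, -0.0]
contact_force: [0.4, -0.3, -0.0]
gripper_width: 0.001
time: 10.98
tool_pos: [0.5018, -0.0632, 0.0274]
tool_rot: [-0.0, -0.683, 0.731, 0.0]
contact_force: [0.6, -0.7, 0.3]
gripper_width: 0.004
time: 11.15
tool_pos: [0.5018, -0.0632, 0.0264]
tool_rot: [-0.0, -0.683, 0.731, 0.0]
contact_force: [-0.3, -0.2, -0.7]
gripper_width: -0.002
```

Retreat high and look with all views.

```bash
python3 -m crank '[[0,0,-1.5,0],[0,0,-2.5,0],[0,0,-2.5,0],[0,0,-2.5,0],[0,1.5,-2.5,0],[0,1.5,-2.5,0],[0,1.5,-1,0],[0,1,0,0],[0,0,0,0],[0,0,0,0]]'; python3 - <<'E'
from h import *
grab('wrist','w6'); grab('side','s6'); grab('top','t6')
a=cv2.resize(cv2.imread('pics/s6.png')[195:295,255:375],None,fx=6,fy=6,interpolation=cv2.INTER_CUBIC)
cv2.imwrite('pics/z7.png',a)
cv2.imwrite('pics/z8.png',cv2.resize(cv2.imread('pics/t6.png')[190:258,318:412],None,fx=8,fy=8,interpolation=cv2.INTER_CUBIC))
E
```

```text
time: 11.98
tool_pos: [0.447, -0.0595, 0.1767]
tool_rot: [0.0, -0.683, 0.731, -0.0]
contact_force: [0.6, 0.6, 0.3]
gripper_width: -0.004
```

View pics/w6.png

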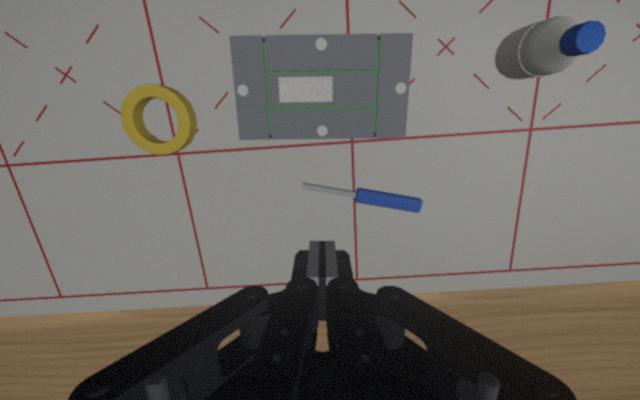

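View pics/z7.png

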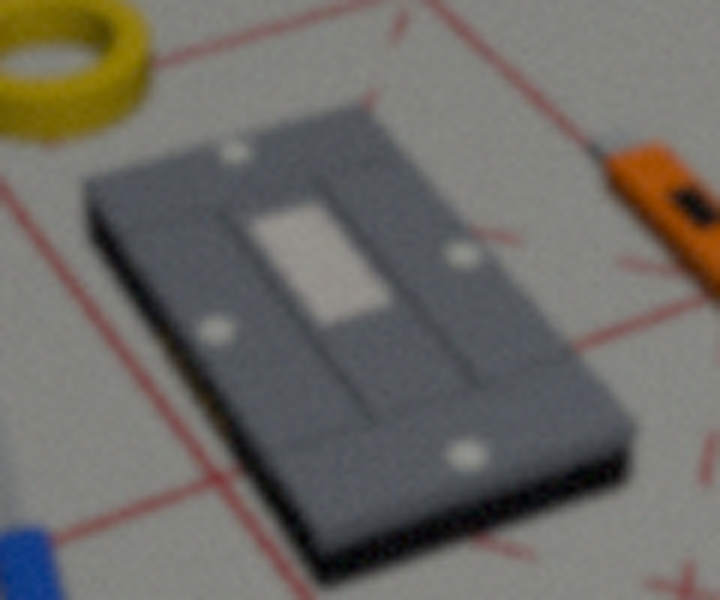

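View pics/z8.png

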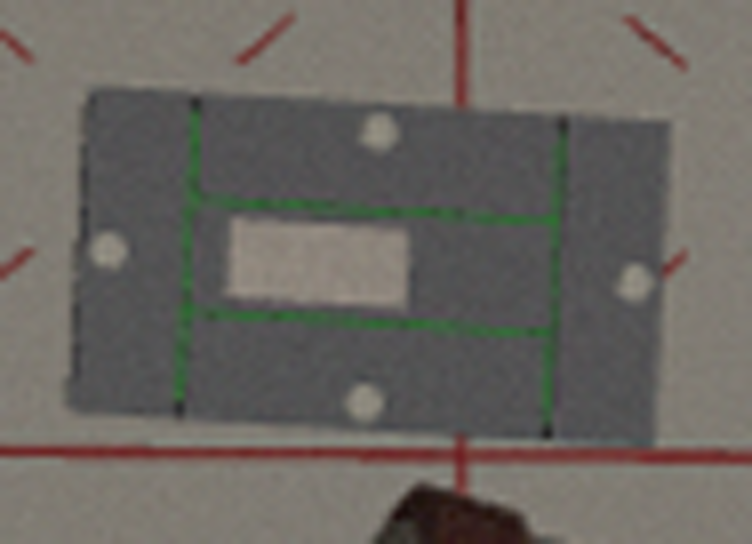

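All four sections are evenly shaded and flush with no green wedges (the thin green lines are just the seams). The pack's corners sit at the same pixels as at the start, and the other objects look untouched.

```bash
python3 -c "
from plant import manip
print(manip.job_done(), manip.state()['time'])"
```

```text
the job is handed in; nothing more can be done
the job is handed in; nothing more can be done
```

I pressed all four cover sections (right, far, left, near) at their dots with the shut fingertips, and all four look shut. I handed the job in at about 12 s on the robot clock.

- **Force:** I read it after each 1–2 mm step. The highest vertical reading was about 9 N, and on each side it fell to about zero when the section snapped shut. Peaks between readings were not recorded.
- **Last pictures:** All four sections look flush and evenly shaded, with no green wedges at the edges. The pack sits at the same pixels in the top view as at the start. The knife, tape, bottle and screwdriver look untouched, judged by eye. The arm was clear of everything, with the tool tip about 17 cm up.
- **What disagreed:**
  - The first height measurement of the dots, from the top and side cameras, came out 2–5 mm too high. Adding the wrist view brought it to about 31–33 mm, against the expected 31 mm.
  - Single tool-position readings scattered by 1–2 mm, so I relied on contact force and pictures for the pressing.
- **Not measured:** The section angles can't be read directly, so "shut" rests on the force drop and the pictures.

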